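Pack up the front of a drawer cabinet

ROBOT

A 6-joint arm with a two-finger parallel gripper is mounted at the origin on a cart in front of the work surface, level with it; the furniture and walls round the work are solid. World frame = base frame: x ahead of the robot, y to its left, z up, the work surface at z = 0. Lengths are in mm, angles in rad, forces in N, time in s.
With the tool pointing down it reaches from about 250 to 775 mm from the base axis. Payload 8.9 kg.
Tool frame: the origin (TCP) lies at the very end of the fingers, on their centre line; the grasp point (between the pads) lies 19 mm behind it; z points along the fingers, y is the line along which they close (so a half turn about z gives the same grasp; the last joint's range is limited). The gripper opens to 85 mm and grips with 20 to 120 N. Pads are 22 mm wide; open, the fingers measure 114 mm over their backs; the gripper's body (76 mm by 85 mm) begins 54 mm behind the grasp point. The pads swing forward as they close: fully open they stand 13 mm farther back than shut.
Start: joints at [-1.488, 0.291, -0.153, 1.127, 0, 1.431], TCP at [115.494, -512.137, 231.305] pointing down, gripper open.
Joint ranges: [-2.52, 2.52], [-0.91, 1.74], [-1.3, 1.37], [-1.96, 2.02], [-1.52, 1.47], [-3.14, 3.14]. Speed limits (rad/s): [2.22, 2.22, 2.79, 3.14, 3.14, 3.14].

INTERFACE

Orientations are given as a unit quaternion [w, x, y, z].
In Python, from station import manip gives the robot as it stands.
- The arm moves only by the shell command python3 nudge.py, which reads ROWS from standard input. ROWS is one flat JSON list of numbers that holds 1 to 5 rows one after another, with no inner brackets; each row has 7 numbers: the opening from 0.0 (shut) to 1.0 (fully open), then dx, dy, dz in mm, then a rotation vector rx, ry, rz in rad; each row shifts and turns the commanded pose from where the row before left it, along the tool's axes as they then stand; what a row does not reach is not made up. A row lasts 1/12 s, in which the tool goes at most 41.7 mm and 0.125 rad, less where a joint would pass 70% of its speed; a pose out of reach is approached as far as the arm can. The fingers move at their own pace and stop on an object; the grip force is fixed at half the most. Time passes only in rows, so rows that do not move let the fingers close. It prints the time, the measured TCP pose, the force, the opening and the grip force at its end. Input that does not fit is refused with a message, and nothing moves.
- manip.observe(): the state, without advancing time (a new reading comes with each control period).
- manip.snapshot(name): name is "scene" or "top"; returns the picture (480x640x3 uint8, red, green, blue); there is no depth.
- manip.camera_model(name): a dict with "fx", "fy", "cx", "cy" (pixels), "camera_from_world" (4x4, takes a point from world to camera coordinates). Camera axes: x right, y up, looking along -z (the intrinsics and any distortion apply to the point x, -y, -z); pixel columns grow to the right and rows downward; lengths in mm; the calibration is good to about 2 mm. A picture is of the moment at which its call begins. camera_model takes no time and is no camera call.
- manip.job_done(): hands the job in; it is judged then, once.
The state is a dict: "time_s": time; "joint_positions": joint angles; "joint_vel": joint speeds; "joint_efforts": joint torques, N m; "tcp_pos": TCP position; "tcp_rot": TCP orientation; "force": force on the tool from outside, world axes, zero at the start; "ft_torque": the same for the moment, N m; "finger_gap": opening from 0.0 (shut) to 1.0 (fully open); "finger_force": force on a finger pad.
Only numpy, scipy, OpenCV 4.12 (cv2) and the standard library are available. Lean on these libraries where they do the work, as an engineer would, in place of code of your own. Each camera call takes 0.05 s, during which the arm holds its last target. There are 200 camera calls.

TASK

The small drawer cabinet stands level, and its wide top drawer creeps open; pack up its front. Holding it by the carrying handle on top, tip it back on its rear bottom edge (do not lift it off) until it leans by itself on the full carton behind it, let go, and slide the steel packing plate blade first, squarely and in the middle, under its raised front. Then set the cabinet gently down on the blade, never letting it drop, so that it stands where it stood with the plate's upturned tab close up to its front face and the drawer fully shut; do not push the jar, tin, reel or battery about.

Things in the scene. Friction and masses are not known exactly. Their poses are not given: they have to be found in the camera images.
- cabinet: grey steel small-parts cabinet, loose, 96 deep (x), 140 wide (y), 200 high without handle, 0.6 to 0.95 kg; origin at centre of underside; -x its front with the drawers (lips stand out 8 mm), +x its back. Balances at about 21 degrees of backward tilt; tipped further it leans on the carton by itself. Only the wide top drawer moves
- cabinet_handle (a point): middle of the straight black handle bar on the cabinet's top, 234 mm above its underside; the bar runs along the cabinet's y, 14 mm thick along x, 12 mm high, 84 mm free between its posts, 28 mm free below it; its flat front and rear faces tilt with the cabinet, so grip it across x with the tool tilted as much as the cabinet is
- cabinet_rear (a point): middle of the cabinet's rear bottom edge, the edge it tips on (48 mm behind the origin); with the blade fully under the front the cabinet finally rests on this edge and the blade's nose, tilted back about 5 degrees
- carton: full brown carton behind the cabinet, fixed, 70 deep (x), 130 wide (y), 115 high; origin at centre of underside; -x faces the cabinet's back, and the upper edge of that side is what the back leans on. Gap between the two 59 to 69 mm: the cabinet leans at 27 to 31 degrees and its front bottom edge is then about 45 mm up
- packing_plate: loose steel plate, 0.2 kg, lying flat: blade 30 long (x), 90 wide (y), 6 thick, with an upturned tab at its -x end; origin at centre of the blade's underside; +x = nose that goes under the cabinet. Tab: 46 wide (y), 6 thick (x -21 to -15), top 42 above the bench; grip it across y, tool tilted back so that the gripper's body clears the cabinet front
- plate_tab (a point): middle of the tab's inner face at the blade's top side (15 mm in -x and 6 mm up from the plate's origin): this face is to end close up to the cabinet's front
- top_drawer (a joint): how far the cabinet's wide top drawer stands open, m; 0 = shut, 0.06 = the stop; it slides easily and runs shut by itself when the cabinet is tipped back
- glue_jar: white jar with a blue screw lid, 61 mm across, 73 mm high; bystander; origin at the centre of its underside
- tin: flat round tin with a red lid, 53 mm across, 20 mm high; bystander; origin at the centre of its underside
- spool: solder reel lying flat, 55 mm across, 30 mm high; bystander; origin at the centre of its underside
- loose_battery: black battery block, 33 x 24 x 56 mm, standing; bystander; origin at the centre of its underside

How it is judged:
By the outcome, as a careful person would: the job done as asked, in the order asked, and still so for the second after the job is handed in, with the robot touching nothing.
It also fails if it takes over 64 s, if anything falls off the work surface, if the arm or the gripper's body presses on something with over 40 N, if the wrist force passes 120 N, or if a joint passes its speed limit or range.

## Working session

There is one attempt and no reset: what is moved stays moved. The work goes in short steps, Python scripts to look and compute and a shell command to move; the robot and the scene stay as the last step left them, time stands still between calls to the robot, and variables do not carry over. Pictures are saved under pics/ and viewed, at most 10 in all, crops included, and the job is handed in when it is done.

```bash
ls; mkdir -p pics
python3 - <<'E'
from station import manip
import cv2,numpy as np
for n in("scene","top"):
    cv2.imwrite(f"pics/{n}0.png",manip.snapshot(n)[:,:,::-1])
    m=manip.camera_model(n);print({k:(np.round(v,3).tolist()) for k,v in m.items()})
s=manip.observe();print(s)
E
```

```text
nudge.py
pics
station.py
{'fx': 498.058, 'fy': 498.058, 'cx': 317.387, 'cy': 252.573, 'camera_from_world': [[0.952, 0.305, 0.02, -442.216], [-0.195, 0.557, 0.807, 15.26], [0.235, -0.773, 0.59, -1587.786], [0.0, 0.0, 0.0, 1.0]]}
{'fx': 567.143, 'fy': 567.143, 'cx': 327.132, 'cy': 236.689, 'camera_from_world': [[0.147, -0.989, 0.002, -166.623], [0.948, 0.142, 0.285, -506.98], [-0.283, -0.04, 0.958, -1523.044], [0.0, 0.0, 0.0, 1.0]]}
{'time_s': 0.1, 'joint_positions': array([-1.48830339e+00,  2.91253044e-01, -1.54005300e-01,  1.12667148e+00,
       -1.02709961e-05,  1.43152704e+00]), 'joint_vel': array([-0.0009202 , -0.00157048,  0.00112507, -0.00077342,  0.00080246,
        0.00033311]), 'joint_efforts': array([ 1.63495351e-03, -5.37975490e+01,  3.31920397e+01,  9.35185439e-03,
       -1.51757645e-04,  7.62123420e-06]), 'tcp_pos': array([ 115.45958782, -511.77894339,  230.79159762]), 'tcp_rot': array([-5.66664234e-04,  9.93858825e-01,  1.10654030e-01,  1.09533180e-05]), 'force': array([ 0.30402002, -0.46740589,  0.34498875]), 'ft_torque': array([ 0.03529399,  0.02065334, -0.0012207 ]), 'finger_force': 0.0, 'finger_gap': 1.0010062927544854}
```

View pics/scene0.png

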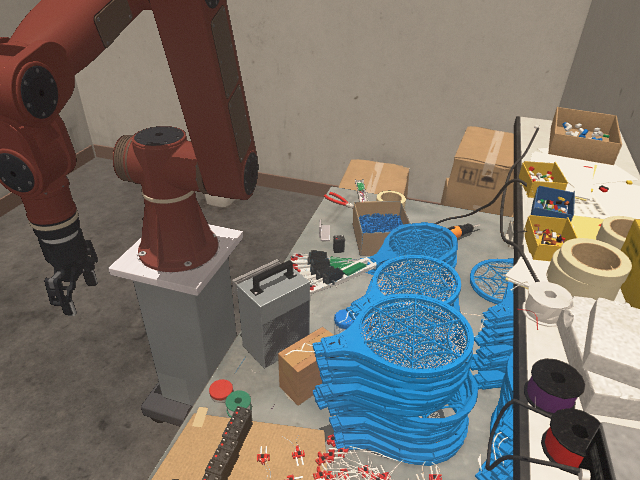

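View pics/top0.png

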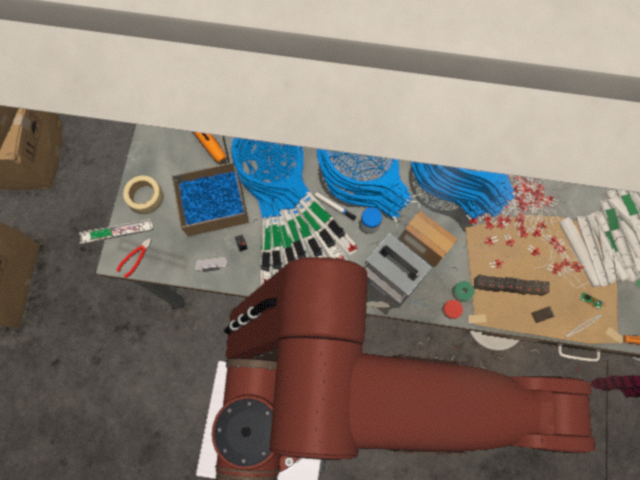

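The scene view shows the cabinet at about (272,310), with the carton at (308,365) and the handle at (272,277). In the top view the cabinet is at (398,268) and the carton at (430,238). The grey thing at (211,264) in the top view, (325,232) in the scene view, is probably the plate. I'll zoom in on both.

Run:
```python
import cv2,numpy as np
s=cv2.imread("pics/scene0.png");t=cv2.imread("pics/top0.png")
f=lambda a,x,y,w,h,k:cv2.resize(a[y:y+h,x:x+w],None,fx=k,fy=k,interpolation=cv2.INTER_CUBIC)
cv2.imwrite("pics/c1.png",f(s,215,215,160,120,5))
cv2.imwrite("pics/c3.png",np.vstack([f(t,350,200,133,100,6)[:,:798][:600]]))
cv2.imwrite("pics/c2.png",np.hstack([f(t,185,225,80,60,5),f(s,300,210,80,60,5)]))
```

```text
(no output)
```

View pics/c1.png

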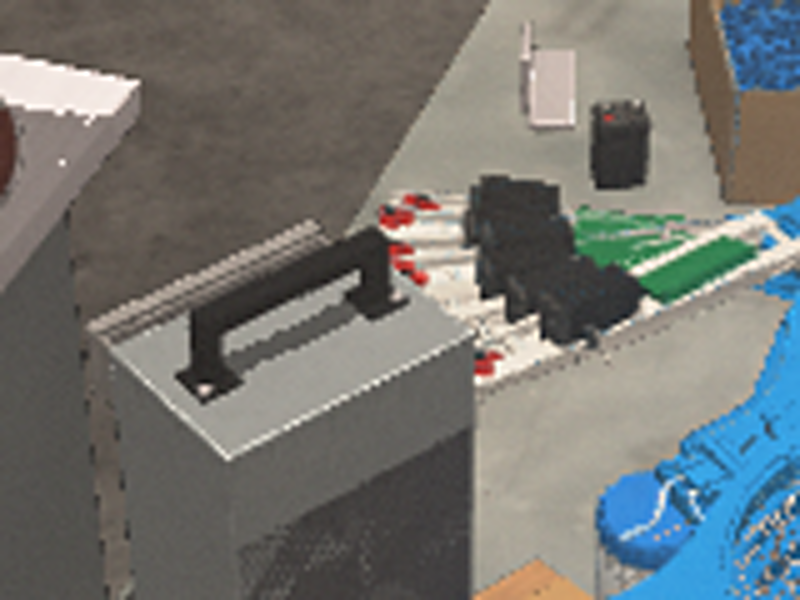

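View pics/c2.png

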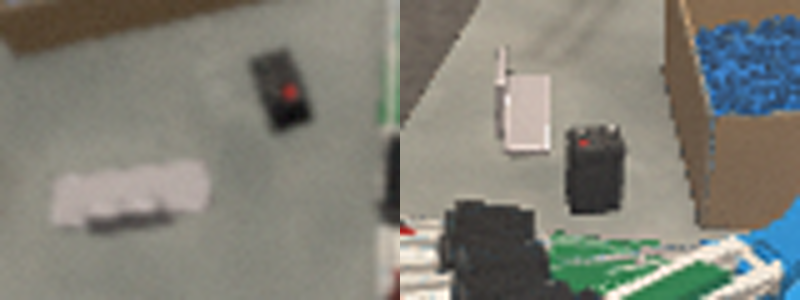

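View pics/c3.png

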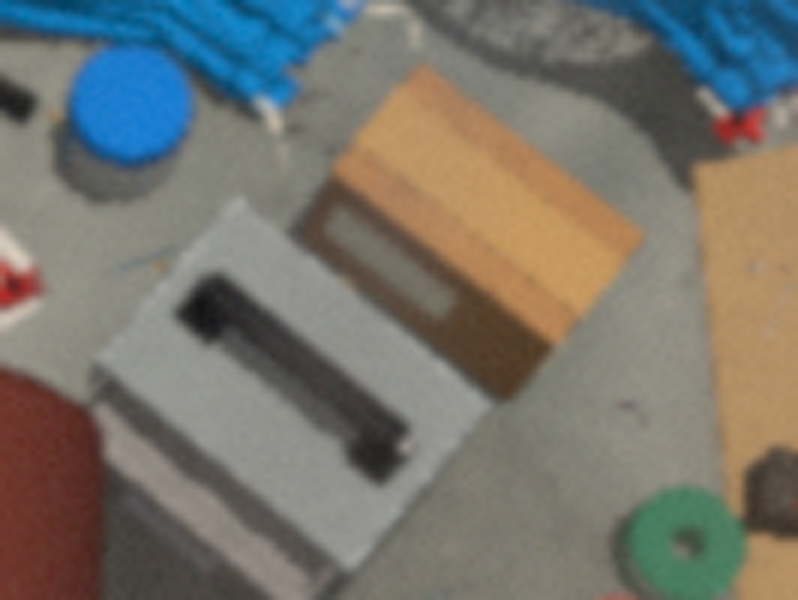

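The plate lies at top (211,264) with its tab toward the robot and its nose at +x. The battery is just up-right of it. The cabinet top corners, its lip (drawer a little open), the carton's top, the jar, the reel and the tin are all readable. Next I fit the poses.

```bash
cat > h.py <<'E'
from station import manip
import cv2,numpy as np
from scipy.optimize import least_squares
from scipy.spatial.transform import Rotation as R
M={n:manip.camera_model(n) for n in("scene","top")}
def proj(n,P):
    m=M[n];T=np.array(m["camera_from_world"]);p=np.atleast_2d(P)@T[:3,:3].T+T[:3,3]
    return np.c_[m["cx"]+m["fx"]*p[:,0]/-p[:,2],m["cy"]-m["fy"]*p[:,1]/-p[:,2]]
def ray(n,px,z):
    m=M[n];T=np.array(m["camera_from_world"]);A,t=T[:3,:3],T[:3,3]
    d=A.T@np.array([(px[0]-m["cx"])/m["fx"],-(px[1]-m["cy"])/m["fy"],-1]);o=-A.T@t
    return o+d*(z-o[2])/d[2]
def place(q,L):
    c,s=np.cos(q[2]),np.sin(q[2]);L=np.atleast_2d(L).astype(float)
    return np.c_[q[0]+c*L[:,0]-s*L[:,1],q[1]+s*L[:,0]+c*L[:,1],L[:,2]]
def fit(obs,q0):
    """obs: list of (cam,[(px,py)..],[(x,y,z) local..])"""
    f=lambda q:np.concatenate([(proj(n,place(q,L))-np.array(p)).ravel() for n,p,L in obs])
    r=least_squares(f,q0,x_scale=[100,100,1]);return r.x,np.round(r.fun.reshape(-1,2),1)
E
python3 - <<'E'
from h import *
c3=lambda L:[(x/6+350-.4,y/6+200-.4) for x,y in L]
c1=lambda L:[(x/5+215-.4,y/5+215-.4) for x,y in L]
g=ray("top",(398,268),200);print("cab guess",g)
bl,br,fr,fl=(48,70,200),(48,-70,200),(-48,-70,200),(-48,70,200)
o1=("top",c3([(240,200),(495,403),(345,572),(97,367)]),[bl,br,fr,fl])
o2=("scene",c1([(473,337),(228,460),(107,343)]),[bl,br,fr])
for o in([o1],[o2],[o1,o2]):
    q,e=fit(o,[g[0],g[1],-.7]);print("cab",q.round(3),e.tolist())
o=[("top",c3([(425,68),(645,240),(557,345),(333,180)]),[(35,65,115),(35,-65,115),(-35,-65,115),(-35,65,115)])]
k,e=fit(o,[g[0]+80,g[1]-80,-.7]);print("carton",k.round(3),e.tolist())
d=place([0,0,-q[2]],[[k[0]-q[0],k[1]-q[1],0]]);print("carton in cab",d,"gap",d[0,0]-83)
t5=lambda L:[(x/5+185-.4,y/5+225-.4) for x,y in L]
s5=lambda L:[((x-400)/5+300-.4,y/5+210-.4) for x,y in L]
p1=("top",t5([(53,180),(207,160),(211,205),(52,226)]),[(15,45,6),(15,-45,6),(-15,-45,6),(-15,45,0)])
p1=("top",t5([(53,180),(207,160),(211,205)]),[(15,45,6),(15,-45,6),(-15,-45,6)])
p2=("scene",s5([(550,76),(550,152),(506,152)]),[(15,45,6),(15,-45,6),(-15,-45,6)])
g=ray("top",(211,264),6)
for o in([p1],[p2],[p1,p2]):
    q,e=fit(o,[g[0],g[1],0]);print("plate",q.round(3),e.tolist())
tabs=place(q,[(-18,0,42),(-21,23,42),(-21,-23,42)]);
print("tab top px crop top",((proj("top",tabs)-[185,225])*5).round().tolist(),"scene",((proj("scene",tabs)-[300,210])*5+[400,0]).round().tolist())
for n,px,z in(("jar",(371.6,217.5),73),("spool",(463.6,290.8),30),("tin",(453,310),20),("bat",(241.5,242),56)): print(n,ray("top",px,z).round())
E
```

```text
cab guess [ 433.31899818 -285.77712467  200.        ]
cab [ 445.008 -285.82    -0.568] [[-0.5, -0.2], [-0.3, 0.5], [1.1, 0.5], [-0.4, -0.9]]
cab [ 444.868 -285.29    -0.58 ] [[0.9, -0.7], [-0.8, -0.2], [-0.0, 0.7]]
cab [ 444.879 -285.672   -0.572] [[-0.4, -0.2], [-0.4, 0.7], [0.9, 0.6], [-0.4, -1.0], [0.8, -0.8], [-0.6, 0.0], [-0.1, 1.0]]
carton [ 5.63360e+02 -3.73206e+02 -5.46000e-01] [[-0.5, -0.4], [0.7, -0.3], [0.2, 1.2], [-0.5, -0.6]]
carton in cab [[147.00762476  -9.42884175   0.        ]] gap 64.00762476361953
plate [4.16641e+02 2.33877e+02 2.96000e-01] [[-0.1, -0.0], [-0.0, -0.5], [0.2, 0.5]]
plate [4.17343e+02 2.32359e+02 2.99000e-01] [[-0.0, 0.2], [0.2, 0.0], [-0.2, -0.2]]
plate [4.16834e+02 2.33602e+02 2.97000e-01] [[-0.0, -0.1], [0.1, -0.5], [0.3, 0.4], [-0.1, 0.0], [0.1, -0.2], [-0.2, -0.4]]
tab top px crop top [[121.0, 207.0], [81.0, 218.0], [162.0, 206.0]] scene [[500.0, 64.0], [496.0, 45.0], [495.0, 83.0]]
jar [ 601. -207.   73.]
spool [ 438. -492.   30.]
tin [ 382. -469.   20.]
bat [480. 149.  56.]
```

All fits agree between the two cameras. The cabinet is at (445,-286) with yaw -0.572, the gap is 64 and the plate is at (417,234) with yaw 0.297. Now I move above the handle.

```bash
cat > rel.py <<'E'
"""rel.py x y z yaw tilt [swap]: needed shift (tool axes) and turn for TCP target.
Tool leans by tilt about cab-y; swap=0: tool y = local x ; swap=1: tool y = local y."""
import sys
from h import *
a=[float(v) for v in sys.argv[1:]]
s=manip.observe();q=s["tcp_rot"];T=R.from_quat([q[1],q[2],q[3],q[0]])
B=np.array([[0,1,0],[1,0,0],[0,0,-1]]).T if a[5]==0 else np.array([[-1,0,0],[0,1,0],[0,0,-1]]).T
if a[5]==2: B=np.array([[1,0,0],[0,-1,0],[0,0,-1]]).T
G=R.from_euler("ZY",[a[3],a[4]])*R.from_matrix(B)
print("t",round(s["time_s"],2),"tcp",s["tcp_pos"].round(1),"j",s["joint_positions"].round(2),"F",s["force"].round(1),"gap",round(s["finger_gap"],3),"ff",round(s["finger_force"],1))
print("shift",T.inv().apply(np.array(a[:3])-s["tcp_pos"]).round(1),"turn",(T.inv()*G).as_rotvec().round(3))
E
echo '[0.6,37,-15,-14,0,0,0,0.6,37,-15,-14,0,0,0,0.6,37,-15,-14,0,0,0,0.6,37,-15,-14,0,0,0,0.6,37,-15,-14,0,0,0]' | python3 nudge.py
echo '[0.6,37,-15,0,0,0,0,0.6,37,-15,0,0,0,0,0.6,37,-15,0,0,0,0,0.6,37,-15,0,0,0,0,0.6,37,-15,0,0,0,0]' | python3 nudge.py
echo '[0.6,0,0,0,0,0,-0.12,0.6,0,0,0,0,0,-0.12,0.6,0,0,0,0,0,-0.12,0.6,0,0,0,0,0,-0.12,0.6,0,0,0,0,0,-0.12]' | python3 nudge.py
echo '[0.6,0,0,0,0,0,-0.12,0.6,0,0,0,0,0,-0.057,0.6,0,0,0,0,0,0]' | python3 nudge.py
python3 rel.py 444.9 -285.7 217 -0.572 0 0
```

```text
time_s: 0.52
tcp_pos: [278.0, -398.6, 300.7]
tcp_rot: [-0.0, 0.994, 0.11, -0.0]
force: [0.9, -0.8, -0.9]
finger_gap: 0.602
finger_force: 0.0
time_s: 0.93
tcp_pos: [442.2, -284.5, 300.1]
tcp_rot: [-0.0, 0.994, 0.111, -0.0]
force: [0.5, -1.2, -0.5]
finger_gap: 0.598
finger_force: 0.0
time_s: 1.35
tcp_pos: [440.9, -285.8, 299.8]
tcp_rot: [-0.0, 0.915, 0.402, -0.0]
force: [-0.8, -0.0, 0.3]
finger_gap: 0.6
finger_force: 0.0
time_s: 1.6
tcp_pos: [440.8, -286.0, 299.9]
tcp_rot: [-0.0, 0.877, 0.48, -0.0]
force: [-0.9, -0.2, 0.7]
finger_gap: 0.598
finger_force: 0.0
t 1.6 tcp [ 440.8 -286.   299.9] j [-0.71  0.26 -0.01  1.3  -0.    1.43] F [-0.9 -0.2  0.7] gap 0.598 ff 0.0
shift [ 2.5  3.3 82.9] turn [-0.001 -0.     0.003]
```

```bash
echo '[0.6,2.5,3.3,20,0,0,0,0.6,0,0,20,0,0,0,0.6,0,0,20,0,0,0,0.6,0,0,15,0,0,0,0.6,0,0,8,0,0,0]' | python3 nudge.py | tail -3
echo '[0,0,0,0,0,0,0,0,0,0,0,0,0,0,0,0,0,0,0,0,0,0,0,0,0,0,0,0,0,0,0,0,0,0,0]' | python3 nudge.py | tail -3
echo '[0,0,0,0,0,0,0,0,0,0,0,0,0,0]' | python3 nudge.py
python3 rel.py 444.9 -285.7 217 -0.572 0 0
```

```text
force: [-1.0, 0.2, -0.7]
finger_gap: 0.602
finger_force: 0.0
force: [-0.5, 0.2, 5.8]
finger_gap: 0.148
finger_force: 60.1
time_s: 2.6
tcp_pos: [445.6, -286.3, 218.4]
tcp_rot: [0.001, 0.878, 0.479, 0.0]
force: [-0.6, 1.8, 6.3]
finger_gap: 0.147
finger_force: 60.2
t 2.6 tcp [ 445.6 -286.3  218.4] j [-0.71  0.31 -0.17  1.1   0.    1.43] F [-0.6  1.8  6.3] gap 0.147 ff 60.2
shift [ 0.1 -0.9  1.4] turn [ 0.002  0.    -0.   ]
```

```bash
echo '[0,0,2.18,-0.47,0.01,0,0,0,0,4.36,-0.92,0.02,0,0,0,0,4.36,-0.92,0.02,0,0,0,0,4.36,-0.92,0.02,0,0,0,0,4.36,-0.92,0.02,0,0]' | python3 nudge.py
echo '[0,0,4.36,-0.92,0.02,0,0,0,0,4.36,-0.92,0.02,0,0,0,0,4.36,-0.92,0.02,0,0,0,0,4.36,-0.92,0.02,0,0,0,0,4.36,-0.92,0.02,0,0]' | python3 nudge.py
python3 rel.py 444.9 -285.7 217 -0.572 0 0
```

```text
time_s: 3.02
tcp_pos: [462.1, -296.9, 221.7]
tcp_rot: [-0.039, 0.877, 0.478, -0.022]
force: [-2.1, 1.4, 7.5]
finger_gap: 0.148
finger_force: 60.4
time_s: 3.43
tcp_pos: [480.9, -309.0, 223.4]
tcp_rot: [-0.083, 0.874, 0.477, -0.046]
force: [-0.3, 0.7, 7.3]
finger_gap: 0.151
finger_force: 60.3
t 3.43 tcp [ 480.9 -309.   223.4] j [-0.69  0.55  0.21  1.42 -0.02  1.46] F [-0.3  0.7  7.3] gap 0.151 ff 60.3
shift [  0.1 -40.9  14.4] turn [-0.19  0.   -0.  ]
```

```bash
echo '[0,0,4.36,-0.92,0.02,0,0,0,0,4.36,-0.92,0.02,0,0,0,0,4.36,-0.92,0.02,0,0,0,0,4.36,-0.92,0.02,0,0,0,0,4.36,-0.92,0.02,0,0]' | python3 nudge.py
echo '[0,0,4.36,-0.92,0.02,0,0,0,0,4.36,-0.92,0.02,0,0,0,0,4.36,-0.92,0.02,0,0,0,0,4.36,-0.92,0.02,0,0,0,0,4.36,-0.92,0.02,0,0]' | python3 nudge.py
python3 rel.py 444.9 -285.7 217 -0.572 0 0
```

```text
time_s: 3.85
tcp_pos: [499.7, -321.0, 222.8]
tcp_rot: [-0.127, 0.869, 0.474, -0.069]
force: [0.5, -0.6, 8.3]
finger_gap: 0.149
finger_force: 60.4
time_s: 4.27
tcp_pos: [518.3, -333.0, 220.1]
tcp_rot: [-0.17, 0.861, 0.47, -0.093]
force: [2.0, -1.1, 9.3]
finger_gap: 0.148
finger_force: 60.6
t 4.27 tcp [ 518.3 -333.   220.1] j [-0.67  0.87  0.73  1.82 -0.04  1.48] F [ 2.  -1.1  9.3] gap 0.148 ff 60.6
shift [  0.  -79.6  35.9] turn [-0.389  0.    -0.   ]
```

```bash
echo '[0,0,4.36,-0.92,0.02,0,0,0,0,4.36,-0.92,0.02,0,0,0,0,4.36,-0.92,0.02,0,0,0,0,0,0,0,0,0]' | python3 nudge.py
python3 rel.py 444.9 -285.7 217 -0.572 0 0
```

```text
time_s: 4.6
tcp_pos: [529.6, -340.3, 217.2]
tcp_rot: [-0.195, 0.856, 0.467, -0.107]
force: [3.5, -1.7, 13.5]
finger_gap: 0.148
finger_force: 61.2
t 4.6 tcp [ 529.6 -340.3  217.2] j [-0.67  1.01  0.97  1.98 -0.04  1.49] F [ 3.5 -1.7 13.5] gap 0.148 ff 61.2
shift [  0.1 -90.7  43.9] turn [-0.449  0.    -0.   ]
```

The j4 limit (2.02) keeps the tool from matching the last few degrees. So I'll loosen the grip a little to cage the bar, and carry the handle round the rest of the arc while easing the tool tilt to about 0.41.

```bash
cat > arc.py <<'E'
"""arc.py a th,tilt th,tilt ... : tool-axis rows (dy,dz,rx); a = TCP below bar middle"""
import sys,numpy as np
a=float(sys.argv[1]);W=[tuple(map(float,w.split(","))) for w in sys.argv[2:]]
def tcp(th,ti):  # cab x,z rel. rear edge
    c,s=np.cos(th),np.sin(th);return np.array([-48*c+234*s,48*s+234*c])+a*np.array([-np.sin(ti),-np.cos(ti)])
for (t0,i0),(t1,i1) in zip(W,W[1:]):
    d=tcp(t1,i1)-tcp(t0,i0);c,s=np.cos(i0),np.sin(i0)
    print("dy %.2f dz %.2f rx %.3f"%(d[0]*c-d[1]*s,-(d[0]*s+d[1]*c),i1-i0))
E
python3 arc.py 16 .449,.449 .465,.44 .48,.43 .495,.42 .51,.41 .52,.40
```

```text
dy 3.89 dz -0.74 rx -0.009
dy 3.69 dz -0.61 rx -0.010
dy 3.71 dz -0.52 rx -0.010
dy 3.72 dz -0.43 rx -0.010
dy 2.54 dz -0.23 rx -0.010
```

```bash
echo '[0.19,0,3.9,-0.74,-0.009,0,0,0.19,0,3.7,-0.6,-0.01,0,0,0.19,0,0,0,0,0,0]' | python3 nudge.py
echo '[0.19,0,1.9,-0.3,-0.005,0,0,0.19,0,1.9,-0.3,-0.005,0,0,0.19,0,0,0,0,0,0]' | python3 nudge.py
echo '[0.19,0,1.9,-0.2,-0.005,0,0,0.19,0,1.9,-0.2,-0.005,0,0,0.19,0,0,0,0,0,0]' | python3 nudge.py
python3 rel.py 444.9 -285.7 217 -0.572 0 0
python3 - <<'E'
from h import *
cv2.imwrite("pics/s1.png",manip.snapshot("scene")[200:420,200:400][:,:,::-1])
i=cv2.imread("pics/s1.png");cv2.imwrite("pics/s1.png",cv2.resize(i,None,fx=2.7,fy=2.7))
E
```

```text
time_s: 4.85
tcp_pos: [535.3, -343.9, 213.9]
tcp_rot: [-0.187, 0.858, 0.468, -0.102]
force: [-0.0, -0.5, -0.2]
finger_gap: 0.189
finger_force: 0.2
time_s: 5.1
tcp_pos: [538.1, -345.7, 213.4]
tcp_rot: [-0.183, 0.859, 0.468, -0.1]
force: [0.4, 0.2, -0.8]
finger_gap: 0.188
finger_force: 0.2
time_s: 5.35
tcp_pos: [541.2, -347.7, 212.3]
tcp_rot: [-0.179, 0.859, 0.469, -0.098]
force: [-0.2, 0.1, 0.7]
finger_gap: 0.187
finger_force: 0.0
t 5.35 tcp [ 541.2 -347.7  212.3] j [-0.67  1.    0.97  1.94 -0.04  1.48] F [-0.2  0.1  0.7] gap 0.187 ff 0.0
shift [   0.  -106.9   41.4] turn [-0.411  0.     0.   ]
```

View pics/s1.png

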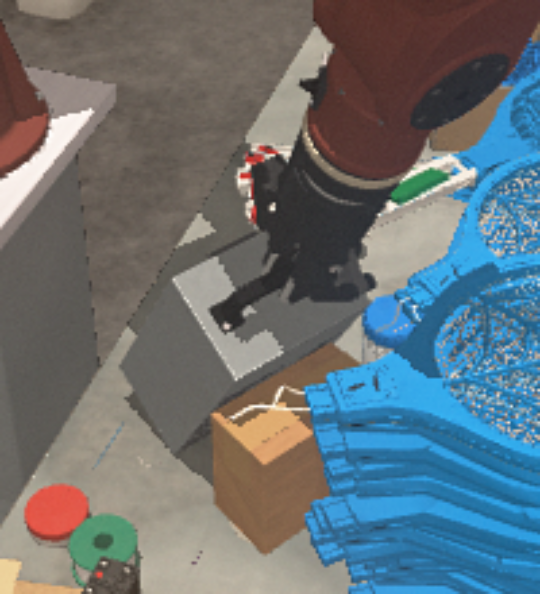

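The cabinet is tipped back and its back edge reaches the carton. The pads carry no force, so it leans on its own, and all bystanders are untouched. I let go and retreat straight up.

```bash
echo '[0.4,0,0,0,0,0,0,0.8,0,0,-1,0,0,0,1,0,0,-2,0,0,0,1,0,-4,-9,0,0,0,1,0,-8,-18,0,0,0]' | python3 nudge.py
echo '[1,0,-12,-27,-0.02,0,0,1,0,-13,-28,-0.1,0,0,1,0,-15,-28,-0.1,0,0,1,0,-28,-28,-0.1,0,0,1,0,-28,-10,-0.09,0,0]' | python3 nudge.py
python3 rel.py 444.9 -285.7 217 -0.572 0 0
python3 - <<'E'
from h import *
cv2.imwrite("pics/s2f.png",manip.snapshot("scene")[:,:,::-1]);i=cv2.imread("pics/s2f.png")
cv2.imwrite("pics/t2f.png",manip.snapshot("top")[:,:,::-1]);t=cv2.imread("pics/t2f.png")
f=lambda a,x,y:cv2.resize(a[y:y+150,x:x+100],None,fx=4,fy=4,interpolation=cv2.INTER_CUBIC)
cv2.imwrite("pics/c4.png",np.hstack([f(i,235,260),f(t,355,180)]))
E
```

```text
time_s: 5.82
tcp_pos: [538.5, -346.0, 240.4]
tcp_rot: [-0.179, 0.86, 0.469, -0.097]
force: [-20.1, 16.6, 12.5]
finger_gap: 0.886
finger_force: 0.0
time_s: 6.23
tcp_pos: [497.4, -320.1, 367.1]
tcp_rot: [-0.015, 0.878, 0.479, -0.009]
force: [0.8, -0.9, 2.6]
finger_gap: 1.001
finger_force: 0.0
t 6.23 tcp [ 497.4 -320.1  367.1] j [-0.69  0.44  0.41  1.58 -0.01  1.45] F [ 0.8 -0.9  2.6] gap 1.001 ff 0.0
shift [  0.6 -57.4 152.3] turn [-0.035  0.001  0.   ]
```

View pics/c4.png

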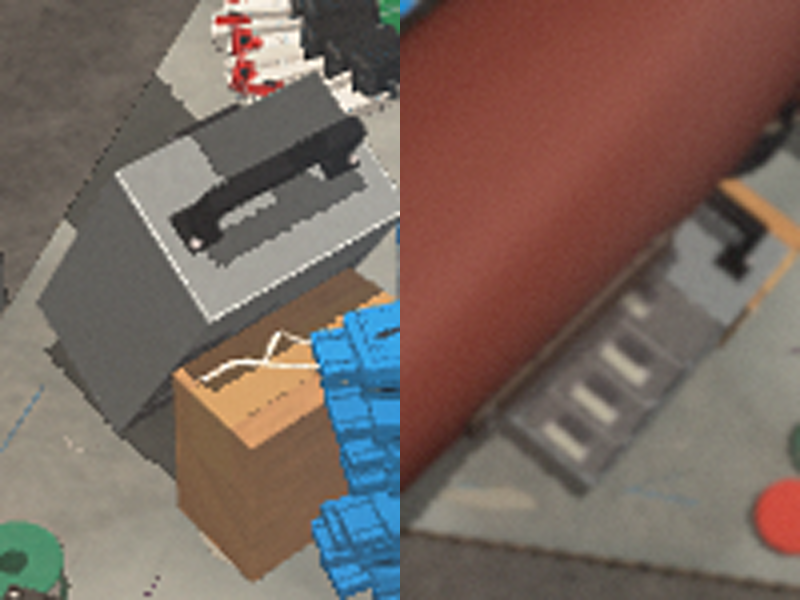

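The cabinet leans freely on the carton edge with its drawer shut. There was a brief 26 N touch while I retreated, so I check its pose, with the rear edge and lean angle fitted.

```bash
cat >> h.py <<'E'
def tilted(p,L):
    """p=[rear x,y,yaw,th]; L local cab pts"""
    L=np.atleast_2d(L).astype(float)-[48,0,0];c,s=np.cos(p[3]),np.sin(p[3])
    return place(p,np.c_[c*L[:,0]+s*L[:,2],L[:,1],-s*L[:,0]+c*L[:,2]])
def fit4(obs,q0):
    f=lambda q:np.concatenate([(proj(n,tilted(q,L))-np.array(p)).ravel() for n,p,L in obs])
    r=least_squares(f,q0,x_scale=[100,100,1,1]);return r.x,np.round(r.fun.reshape(-1,2),1)
E
python3 - <<'E'
from h import *
s=lambda L:[(x/4+235-.4,y/4+260-.4) for x,y in L]
t=lambda L:[((x-400)/4+355-.4,y/4+180-.4) for x,y in L]
o=[("scene",s([(212,322),(117,172),(122,432),(38,300)]),[(48,-70,200),(-48,-70,200),(48,-70,0),(-48,-70,0)]),
   ("top",t([(583,497)]),[(-48,-70,0)])]
r0=place([444.9,-285.7,-.572],[[48,0,0]])[0];print("rear before",r0)
for oo in(o[:1],o):
    q,e=fit4(oo,[r0[0],r0[1],-.572,.5]);print(q.round(3),e.tolist())
    print("shift in cab axes",place([0,0,-q[2]],[[q[0]-r0[0],q[1]-r0[1],0]]).round(1))
pred=tilted([r0[0],r0[1],-.572,.508],o[0][2]);print(np.array(o[0][1])-proj("scene",pred))
E
```

```text
rear before [ 485.25936134 -311.68310897    0.        ]
[ 486.865 -309.608   -0.572    0.509] [[0.2, 0.1], [0.0, -0.5], [-0.5, 0.4], [0.2, -0.1]]
shift in cab axes [[0.2 2.6 0. ]]
[ 485.056 -307.855   -0.572    0.516] [[0.0, -0.1], [-0.1, -0.8], [-0.9, -0.3], [-0.1, -0.9], [1.5, -1.6]]
shift in cab axes [[-2.2  3.1  0. ]]
[[ 0.9263738  -0.53793988]
 [ 1.14404324  0.11584024]
 [ 1.45750691 -0.90199085]
 [ 0.77066009 -0.29234839]]
```

It stayed put, leaning at 0.509 rad with its rear edge within noise. Next, the plate.

```bash
python3 - <<'E'
from h import *
for b in(0,60,150): print(b,place([416.8,233.6,.297],[[-8.9-b*np.sin(.5),0,13.3+b*np.cos(.5)]]).round(1))
E
python3 rel.py 371 220 250 0.297 -0.5 1
```

```text
0 [[408.3 231.   13.3]]
60 [[380.8 222.6  66. ]]
150 [[339.5 209.9 144.9]]
t 6.33 tcp [ 491.9 -315.4  367.6] j [-0.69  0.43  0.4   1.58 -0.01  1.45] F [ 1.7 -0.1  1.2] gap 1.002 ff 0.0
shift [ 384.8 -386.1  133.9] turn [-0.627 -0.273 -2.376]
```

```bash
for k in 1; do
echo '[1,28,-28,3,0,0,0,1,28,-28,3,0,0,0,1,28,-28,3,0,0,0,1,28,-28,3,0,0,0,1,28,-28,3,0,0,0]' | python3 nudge.py | head -2
echo '[1,28,-28,3,0,0,0,1,28,-28,3,0,0,0,1,28,-28,3,0,0,0,1,28,-28,3,0,0,0,1,28,-28,3,0,0,0]' | python3 nudge.py | head -2
echo '[1,28,-28,5,0,0,0,1,28,-28,5,0,0,0,1,28,-28,5,0,0,0,1,0,0,0,0,0,-0.125,1,0,0,0,0,0,-0.125]' | python3 nudge.py | head -2
echo '[1,0,0,0,0,0,-0.125,1,0,0,0,0,0,-0.125,1,0,0,0,0,0,-0.125,1,0,0,0,0,0,-0.125,1,0,0,0,0,0,-0.125]' | python3 nudge.py | head -2
echo '[1,0,0,0,0,0,-0.125,1,0,0,0,0,0,-0.125,1,0,0,0,0,0,-0.125,1,0,0,0,0,0,-0.125,1,0,0,0,0,0,-0.125]' | python3 nudge.py | head -2
echo '[1,0,0,0,0,0,-0.125,1,0,0,0,0,0,-0.125,1,0,0,0,0,0,-0.125,1,0,0,0,0,0,-0.125,1,0,0,0,0,0,-0.125]' | python3 nudge.py | head -2
echo '[1,0,0,0,0,0,-0.125,1,0,0,0,0,0,-0.125,1,0,0,0,0,0,-0.06,1,0,0,0,0,0,0]' | python3 nudge.py | head -2
echo '[1,0,0,0,0,-0.125,0,1,0,0,0,0,-0.125,0,1,0,0,0,0,-0.125,0,1,0,0,0,0,-0.125,0,1,0,0,0,0,0,0]' | python3 nudge.py
done
python3 rel.py 380.8 222.6 66 0.297 -0.5 1
```

```text
time_s: 6.75
tcp_pos: [454.2, -124.5, 354.7]
time_s: 7.17
tcp_pos: [411.9, 69.5, 346.3]
time_s: 7.58
tcp_pos: [386.0, 186.6, 334.9]
time_s: 8.0
tcp_pos: [387.1, 184.4, 335.1]
time_s: 8.42
tcp_pos: [387.1, 184.4, 335.1]
time_s: 8.83
tcp_pos: [387.1, 184.4, 335.1]
time_s: 9.17
tcp_pos: [387.0, 184.4, 335.1]
time_s: 9.58
tcp_pos: [380.0, 183.0, 330.2]
tcp_rot: [0.228, -0.136, 0.963, 0.051]
force: [-0.1, 0.4, 0.4]
finger_gap: 1.0
finger_force: 0.0
t 9.58 tcp [380.  183.  330.2] j [ 0.23 -0.35 -0.64  0.82  0.06 -0.04] F [-0.1  0.4  0.4] gap 1.0 ff 0.0
shift [109.4  28.2 242.1] turn [ 0.029 -0.03  -0.023]
```

```bash
echo '[1,16,4,34,0.029,-0.03,-0.023,1,16,4,34,0,0,0,1,16,4,34,0,0,0,1,16,4,34,0,0,0,1,16,4,34,0,0,0]' | python3 nudge.py | head -2
echo '[1,14,4,34,0,0,0,1,14,4,34,0,0,0,1,0,0,0,0,0,0]' | python3 nudge.py | head -2
python3 rel.py 408.3 231 13.3 0.297 -0.5 1
```

```text
time_s: 10.0
tcp_pos: [391.1, 208.0, 146.7]
time_s: 10.25
tcp_pos: [392.4, 216.3, 65.8]
t 10.25 tcp [392.4 216.3  65.8] j [ 0.36  0.11 -1.13 -0.16 -0.03  0.06] F [-2.2 -1.4 -1.6] gap 1.002 ff 0.0
shift [ 7.2  9.5 55.5] turn [-0.002 -0.015  0.001]
```

```bash
echo '[1,7,9.5,12,0,-0.015,0,1,0,0,15,0,0,0,1,0,0,14,0,0,0,1,0,0,10,0,0,0,1,0,0,4,0,0,0]' | python3 nudge.py
python3 rel.py 408.3 231 13.3 0.297 -0.5 1
```

```text
time_s: 10.67
tcp_pos: [414.7, 233.0, 23.5]
tcp_rot: [0.252, -0.143, 0.956, 0.037]
force: [0.0, 0.2, 1.4]
finger_gap: 1.004
finger_force: 0.0
t 10.67 tcp [414.7 233.   23.5] j [ 0.39  0.3  -1.16 -0.4  -0.05  0.08] F [0.  0.2 1.4] gap 1.004 ff 0.0
shift [10.9  0.   5.5] turn [-0.001  0.015  0.001]
```

```bash
echo '[1,0,0,0,0,0,0,1,0,0,0,0,0,0]' | python3 nudge.py | head -2
python3 rel.py 408.3 231 13.3 0.297 -0.5 1
```

```text
time_s: 10.83
tcp_pos: [413.6, 232.6, 24.0]
t 10.83 tcp [413.6 232.6  24. ] j [ 0.39  0.3  -1.16 -0.4  -0.05  0.08] F [-0.5 -0.2  0.1] gap 0.999 ff 0.0
shift [10.1  0.   6.5] turn [-0.001  0.016  0.001]
```

```bash
echo '[1,10,0,6,0,0.015,0,1,0,0,0,0,0,0]' | python3 nudge.py | head -2
python3 rel.py 408.3 231 13.3 0.297 -0.5 1
echo '[0.3,0,0,0,0,0,0,0.3,0,0,0,0,0,0,0,0,0,0,0,0,0,0,0,0,0,0,0,0,0,0,0,0,0,0,0]' | python3 nudge.py
echo '[0,0,0,0,0,0,0,0,0,0,0,0,0,0]' | python3 nudge.py
python3 rel.py 408.3 231 13.3 0.297 -0.5 1
python3 - <<'E'
from h import *
i=manip.snapshot("scene")[:,:,::-1];t=manip.snapshot("top")[:,:,::-1]
f=lambda a,x,y:cv2.resize(a[y:y+75,x:x+100],None,fx=4,fy=4,interpolation=cv2.INTER_CUBIC)
cv2.imwrite("pics/c5.png",np.hstack([f(i,280,200),f(t,165,225)]))
E
```

```text
time_s: 11.0
tcp_pos: [406.5, 230.4, 12.4]
t 11.0 tcp [406.5 230.4  12.4] j [ 0.39  0.32 -1.17 -0.42 -0.05  0.08] F [ 0.  -0.5 -0.3] gap 1.0 ff 0.0
shift [-2.1  0.1  0.1] turn [-0.001 -0.001  0.002]
time_s: 11.42
tcp_pos: [407.4, 230.8, 13.2]
tcp_rot: [0.245, -0.144, 0.958, 0.036]
force: [-5.4, -1.6, 10.7]
finger_gap: 0.525
finger_force: 59.2
time_s: 11.58
tcp_pos: [407.4, 230.8, 13.2]
tcp_rot: [0.245, -0.144, 0.958, 0.036]
force: [-5.7, -2.2, 11.2]
finger_gap: 0.522
finger_force: 59.2
t 11.58 tcp [407.4 230.8  13.2] j [ 0.39  0.32 -1.17 -0.42 -0.05  0.08] F [-5.7 -2.2 11.2] gap 0.522 ff 59.2
shift [-0.9 -0.   0.4] turn [-0.001  0.001  0.002]
```

View pics/c5.png

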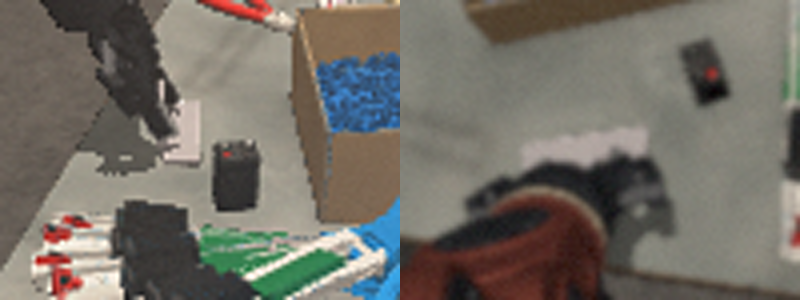

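The plate is held across the tab. Before carrying it over, I check the lip heights on the cabinet front and whether the boards clear the landing area.

```bash
python3 - <<'E'
from h import *
print("boards",[ray("top",p,10).round().tolist() for p in((355,250),(300,275),(268,280))])
p=[486.05,-310.6,-.572,.509]
hs=[(-56,y,h) for y in(-45,-23,0) for h in(10,20,30,40,60,80)]
px=(proj("top",tilted(p,hs))-[355,180])*4+[400,0]
for a,b in zip(hs,px.round()):print(a,b)
E
python3 rel.py 370.6 -236.4 60 -0.572 -0.5 1
echo '[0,-5,0,-9,0,0,0,0,-14,0,-26,0,0,0,0,-14,0,-26,0,0,0,0,-14,0,-26,0,0,0,0,-14,0,-26,0,0,0]' | python3 nudge.py | head -5
echo '[0,-14,0,-26,0,0,0,0,-14,0,-26,0,0,0,0,-14,0,-26,0,0,0,0,0,0,0,0,0,0]' | python3 nudge.py
python3 rel.py 370.6 -236.4 200 -0.572 -0.5 1
```

```text
boards [[517.0, -174.0, 10.0], [420.0, -27.0, 10.0], [392.0, 61.0, 10.0]]
(-56, -45, 10) [563. 464.]
(-56, -45, 20) [569. 456.]
(-56, -45, 30) [575. 449.]
(-56, -45, 40) [581. 441.]
(-56, -45, 60) [594. 425.]
(-56, -45, 80) [606. 409.]
(-56, -23, 10) [539. 443.]
(-56, -23, 20) [544. 436.]
(-56, -23, 30) [550. 428.]
(-56, -23, 40) [556. 420.]
(-56, -23, 60) [568. 404.]
(-56, -23, 80) [581. 388.]
(-56, 0, 10) [513. 422.]
(-56, 0, 20) [519. 414.]
(-56, 0, 30) [524. 406.]
(-56, 0, 40) [530. 398.]
(-56, 0, 60) [542. 382.]
(-56, 0, 80) [554. 366.]
t 11.68 tcp [407.4 230.7  13.2] j [ 0.39  0.32 -1.17 -0.42 -0.05  0.08] F [-5.4 -1.3 11.7] gap 0.521 ff 59.2
shift [ 129.2 -435.7 -123.3] turn [0.416 0.002 0.765]
time_s: 12.1
tcp_pos: [405.6, 230.3, 142.3]
tcp_rot: [0.245, -0.144, 0.958, 0.036]
force: [1.3, 0.4, -2.4]
finger_gap: 0.521
time_s: 12.43
tcp_pos: [408.6, 231.9, 236.0]
tcp_rot: [0.249, -0.144, 0.957, 0.037]
force: [1.3, 0.7, 0.3]
finger_gap: 0.523
finger_force: 62.3
t 12.43 tcp [408.6 231.9 236. ] j [ 0.39 -0.19 -0.81  0.44 -0.05  0.08] F [1.3 0.7 0.3] gap 0.523 ff 62.3
shift [ 169.8 -436.3  -53. ] turn [0.42  0.009 0.762]
```

```bash
echo '[0,14,-36.4,-4.4,0,0,0,0,14,-36.4,-4.4,0,0,0,0,14,-36.4,-4.4,0,0,0,0,14,-36.4,-4.4,0,0,0,0,14,-36.4,-4.4,0,0,0]' | python3 nudge.py | head -2
echo '[0,14,-36.4,-4.4,0,0,0,0,14,-36.4,-4.4,0,0,0,0,14,-36.4,-4.4,0,0,0,0,14,-36.4,-4.4,0,0,0,0,14,-36.4,-4.4,0,0,0]' | python3 nudge.py | head -2
echo '[0,14,-36.4,-4.4,0,0,0,0,14,-36.4,-4.4,0,0,0,0,0,0,0,0.0525,0.001,0.095,0,0,0,0,0.0525,0.001,0.095,0,0,0,0,0.0525,0.001,0.095]' | python3 nudge.py | head -2
echo '[0,0,0,0,0.0525,0.001,0.095,0,0,0,0,0.0525,0.001,0.095,0,0,0,0,0.0525,0.001,0.095,0,0,0,0,0.0525,0.001,0.095,0,0,0,0,0.0525,0.001,0.095]' | python3 nudge.py
python3 rel.py 370.6 -236.4 40 -0.572 -0.5 1
```

```text
time_s: 12.85
tcp_pos: [392.2, 57.6, 216.4]
time_s: 13.27
tcp_pos: [379.1, -120.1, 204.0]
time_s: 13.68
tcp_pos: [373.0, -197.4, 197.1]
time_s: 14.1
tcp_pos: [373.1, -196.2, 198.2]
tcp_rot: [0.232, 0.274, 0.93, -0.075]
force: [0.5, 0.0, -2.1]
finger_gap: 0.526
finger_force: 62.8
t 14.1 tcp [ 373.1 -196.2  198.2] j [-0.69 -0.26 -0.96  0.38  0.05 -0.11] F [ 0.5  0.  -2.1] gap 0.526 ff 62.8
shift [ 57.7 -33.3 149.1] turn [-0.011 -0.007  0.003]
```

```bash
echo '[0,11.5,-6.7,30,-0.011,-0.007,0.003,0,11.5,-6.7,30,0,0,0,0,11.5,-6.7,30,0,0,0,0,11.5,-6.7,30,0,0,0,0,11.5,-6.7,28,0,0,0]' | python3 nudge.py | head -2
echo '[0,0,0,0,0,0,0,0,0,0,0,0,0,0]' | python3 nudge.py
python3 rel.py 370.6 -236.4 15 -0.572 -0.5 1
```

```text
time_s: 14.52
tcp_pos: [372.4, -235.8, 40.3]
time_s: 14.68
tcp_pos: [370.7, -234.0, 38.9]
tcp_rot: [0.234, 0.272, 0.931, -0.067]
force: [0.7, -0.5, -1.6]
finger_gap: 0.521
finger_force: 62.7
t 14.68 tcp [ 370.7 -234.    38.9] j [-0.82  0.18 -1.21 -0.3   0.12 -0.22] F [ 0.7 -0.5 -1.6] gap 0.521 ff 62.7
shift [10.2 -2.1 21.6] turn [ 0.004 -0.008  0.003]
```

```bash
echo '[0,5,-1,11,0.004,-0.008,0.003,0,5,-1,10,0,0,0,0,0,0,0,0,0,0,0,0,0,0,0,0,0]' | python3 nudge.py | head -4
python3 rel.py 408.4 -260.7 13.6 -0.572 -0.5 1
python3 - <<'E'
from h import *
i=manip.snapshot("scene")[:,:,::-1];t=manip.snapshot("top")[:,:,::-1]
cv2.imwrite("pics/s6f.png",i);cv2.imwrite("pics/t6f.png",t)
E
```

```text
time_s: 15.02
tcp_pos: [373.7, -238.9, 20.4]
tcp_rot: [0.242, 0.272, 0.929, -0.072]
force: [-0.5, 0.7, -1.8]
t 15.02 tcp [ 373.7 -238.9   20.4] j [-0.82  0.27 -1.24 -0.44  0.12 -0.22] F [-0.5  0.7 -1.8] gap 0.521 ff 62.7
shift [-32.4   0.4  25.9] turn [-0.002  0.01   0.003]
```

```bash
echo '[0,1.4,0,2.8,0,0.01,0.003,0,1.4,0,2.7,0,0,0,0,0,0,0,0,0,0]' | python3 nudge.py | head -4
echo '[0,-4.4,0,2.4,0,0,0,0,-4.4,0,2.4,0,0,0,0,-4.4,0,2.4,0,0,0,0,-4.4,0,2.4,0,0,0,0,-4.4,0,2.4,0,0,0]' | python3 nudge.py | head -4
python3 rel.py 408.4 -260.7 13.6 -0.572 -0.5 1
```

```text
time_s: 15.37
tcp_pos: [374.3, -239.7, 13.2]
tcp_rot: [0.238, 0.274, 0.929, -0.071]
force: [-3.0, 0.5, 10.1]
time_s: 15.78
tcp_pos: [394.6, -252.6, 13.1]
tcp_rot: [0.237, 0.274, 0.929, -0.071]
force: [-11.2, 7.7, 26.0]
t 15.78 tcp [ 394.6 -252.6   13.1] j [-0.8   0.32 -1.18 -0.41  0.11 -0.2 ] F [-11.2   7.7  26. ] gap 0.528 ff 65.9
shift [-14.3   0.6   7.3] turn [-0.002  0.    -0.001]
```

```bash
echo '[0,-4.9,0.2,1.4,0,0,0,0,-4.9,0.2,2,0,0,0,0,-4.5,0.2,2.2,0,0,0,0,0,0,0,0,0,0,0,0,0,0,0,0,0]' | python3 nudge.py
python3 rel.py 408.4 -260.7 13.6 -0.572 -0.5 1
python3 - <<'E'
from h import *
i=manip.snapshot("scene")[:,:,::-1];t=manip.snapshot("top")[:,:,::-1]
cv2.imwrite("pics/s7f.png",i);cv2.imwrite("pics/t7f.png",t)
f=lambda a,x,y:cv2.resize(a[y:y+110,x:x+80],None,fx=5,fy=5,interpolation=cv2.INTER_CUBIC)
cv2.imwrite("pics/c7.png",np.hstack([f(i,215,290),f(t,340,220)]))
E
```

```text
time_s: 16.2
tcp_pos: [407.6, -260.2, 14.1]
tcp_rot: [0.236, 0.274, 0.93, -0.07]
force: [0.2, 0.0, -1.8]
finger_gap: 0.52
finger_force: 62.8
t 16.2 tcp [ 407.6 -260.2   14.1] j [-0.79  0.33 -1.14 -0.38  0.1  -0.19] F [ 0.2  0.  -1.8] gap 0.52 ff 62.8
shift [-0.6  0.   0.9] turn [-0.002 -0.002 -0.001]
```

View pics/c7.png

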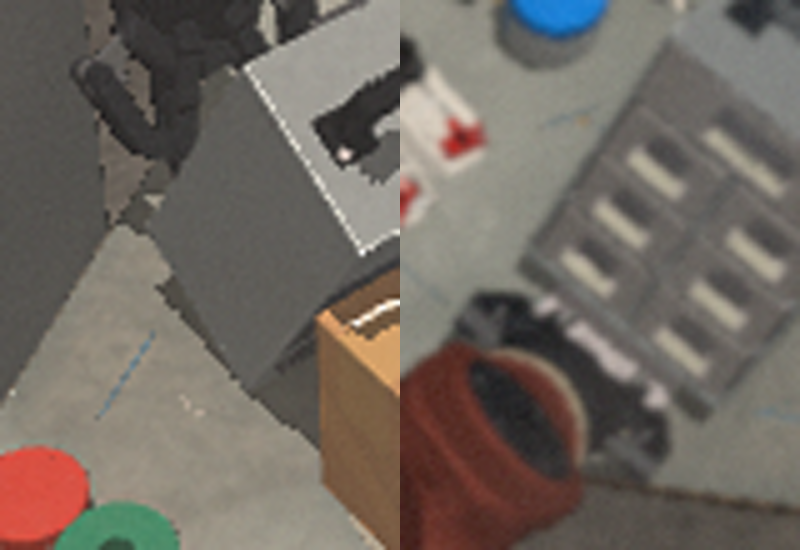

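Run:
```python
from h import *
t=lambda L:[((x-400)/5+340-.4,y/5+220-.4) for x,y in L]
tp=lambda P:((proj("top",P)-[340,220]+.4)*5+[400,0]).round()
tcp=np.array([407.6,-260.2]);u=np.array([.841,-.541])
pl=[*(tcp+9.8*u),-.572]
print("plate",np.round(pl,1),"pred blade rear corners",tp(place(pl,[(-15,45,6),(-15,-45,6)])),"tab top",tp(place(pl,[(-15,23,42),(-15,-23,42)])))
p=[486.05,-310.6,-.572,.509]
print("pred cab front-bottom",tp(tilted(p,[(-48,70,0),(-48,-70,0),(-48,70,200)])))
r=least_squares(lambda q:(proj("top",tilted([q[0],q[1],-.572,.509],[(-48,70,0),(-48,-70,0)]))-t([(520,267),(700,418)])).ravel(),p[:2],x_scale=10)
d=place([0,0,.572],[[r.x[0]-p[0],r.x[1]-p[1],0]]);print("cab shift seen by top",d.round(1),r.fun.round(1))
```

```text
plate [ 415.8 -265.5   -0.6] pred blade rear corners [[535. 313.]
 [656. 416.]] tab top [[569. 326.]
 [633. 379.]]
pred cab front-bottom [[523. 250.]
 [716. 413.]
 [668.  33.]]
cab shift seen by top [[-8.1  0.   0. ]] [-1.3 -1.2  1.3  1.1]
```

Run:
```python
from h import *
from scipy.ndimage import map_coordinates as mc
p=[486.05,-310.6,-.572,.509]
t=cv2.imread("pics/t7f.png").mean(2);s=cv2.imread("pics/t2f.png").mean(2)
H=np.arange(-30,26,3)
for im,nm in((t,"t7"),(s,"t2")):
  for ys in(range(50,67,3),range(-66,-49,3)):
    v=[np.mean([mc(im,[[q[1]],[q[0]]],order=1)[0] for q in proj("top",tilted(p,[(-48,y,h) for y in ys]))]) for h in H]
    print(nm,ys[0],dict(zip(H.tolist(),np.round(v).astype(int).tolist())))
```

```text
t7 50 {-30: 96, -27: 114, -24: 124, -21: 124, -18: 114, -15: 97, -12: 83, -9: 78, -6: 78, -3: 82, 0: 92, 3: 103, 6: 106, 9: 104, 12: 102, 15: 102, 18: 103, 21: 102, 24: 102}
t7 -66 {-30: 111, -27: 116, -24: 117, -21: 112, -18: 101, -15: 86, -12: 74, -9: 71, -6: 72, -3: 77, 0: 86, 3: 98, 6: 105, 9: 106, 12: 104, 15: 105, 18: 104, 21: 103, 24: 100}
t2 50 {-30: 73, -27: 74, -24: 75, -21: 75, -18: 75, -15: 75, -12: 75, -9: 76, -6: 76, -3: 76, 0: 75, 3: 76, 6: 77, 9: 76, 12: 76, 15: 76, 18: 76, 21: 77, 24: 78}
t2 -66 {-30: 123, -27: 124, -24: 121, -21: 115, -18: 102, -15: 88, -12: 77, -9: 74, -6: 74, -3: 78, 0: 89, 3: 102, 6: 110, 9: 110, 12: 108, 15: 107, 18: 107, 21: 105, 24: 103}
```

The top view shows the blade under the middle of the front, with both sides symmetric. The front bottom edge profile matches the predicted pose to about 1 mm. I make a final 1.6 mm advance, set it down, release and retreat.

```bash
echo '[0,-1,0,1.5,0,0,0,0,0,0,0,0,0,0]' | python3 nudge.py | sed -n '2p;4p'
python3 rel.py 408.4 -260.7 13.6 -0.572 -0.5 1
echo '[0.6,0,0,0,0,0,0,0.75,0,0,0,0,0,0,0.75,0,0,-6,0,0,0,0.75,0,0,-15,0,0,0,0.75,0,0,-20,0,0,0]' | python3 nudge.py | head -4
echo '[0.75,-13,0,-26,0,0,0,0.75,-15,0,-30,0,0,0,0.75,-17,0,-32,0,0,0,0.75,-17,0,-32,0,0,0,0.75,-17,0,-32,0,0,0]' | python3 nudge.py | head -4
echo '[0.75,-17,0,-32,0,0.1,0,0.75,-17,0,-32,0,0.12,0,0.75,-17,0,-30,0,0.12,0,0.75,0,0,-15,0,0.12,0,0.75,0,0,0,0,0.04,0]' | python3 nudge.py | head -4
python3 - <<'E'
from h import *
i=manip.snapshot("scene")[:,:,::-1];t=manip.snapshot("top")[:,:,::-1]
cv2.imwrite("pics/s8f.png",i);cv2.imwrite("pics/t8f.png",t)
p=[486.05,-310.6,-.572,.509]
# TCP target: bar middle at th=.509, a=16, tilt .41
a=16;ti=.41;b=tilted(p,[(0,0,234)])[0];u=np.array([np.cos(-.572),np.sin(-.572)])
for up in(0,110): print(up,np.r_[b[:2]-a*np.sin(ti)*u,b[2]-a*np.cos(ti)+up].round(1))
E
python3 rel.py 540 -347 322 -0.572 0.2 0
```

```text
tcp_pos: [408.8, -261.0, 13.3]
force: [0.7, 0.1, -0.9]
t 16.47 tcp [ 408.8 -261.    13.3] j [-0.79  0.33 -1.13 -0.38  0.1  -0.19] F [ 0.7  0.1 -0.9] gap 0.524 ff 62.9
shift [ 0.3  0.1 -0.5] turn [-0.002 -0.001 -0.001]
time_s: 16.88
tcp_pos: [391.7, -249.8, 49.0]
tcp_rot: [0.236, 0.274, 0.93, -0.07]
force: [0.4, 0.6, -0.2]
time_s: 17.3
tcp_pos: [388.9, -247.6, 223.1]
tcp_rot: [0.237, 0.274, 0.929, -0.07]
force: [2.1, -1.2, -0.4]
time_s: 17.72
tcp_pos: [394.9, -252.7, 317.8]
tcp_rot: [0.039, 0.283, 0.958, -0.012]
force: [-0.2, -0.4, -0.6]
0 [ 541.3 -346.2  213.1]
110 [ 541.3 -346.2  323.1]
t 17.82 tcp [ 394.6 -252.2  313.8] j [-0.73  0.08 -0.21  1.21  0.01 -0.16] F [ 0.6 -0.9  0.2] gap 0.751 ff 0.0
shift [-173.6   -0.6    6.1] turn [0.222 0.222 1.557]
```

```bash
echo '[0.75,0,0,-8,0,0,0.125,0.75,0,0,-8,0,0,0.125,0.75,0,0,-8,0,0,0.125,0.75,0,0,-8,0,0,0.125,0.75,0,0,-8,0,0,0.125]' | python3 nudge.py | head -2
echo '[0.75,0,0,0,0,0,0.125,0.75,0,0,0,0,0,0.125,0.75,0,0,0,0,0,0.125,0.75,0,0,0,0,0,0.125,0.75,0,0,0,0,0,0.125]' | python3 nudge.py | head -2
echo '[0.75,0,0,0,0,0,0.125,0.75,0,0,0,0,0,0.125,0.75,0,0,0,0,0,0.07,0.75,0,0,0,0,0,0,0.75,0,0,0,0,0,0]' | python3 nudge.py | head -2
python3 rel.py 541.3 -346.2 323 -0.572 0.41 0
python3 - <<'E'
from h import *
t=cv2.imread("pics/t8f.png").astype(int)
pl=[408.8+9.8*.841,-261-9.8*.541,-.572]
c=proj("top",place(pl,[(-18,0,20)]))[0]
B,G,Rr=t[:,:,0],t[:,:,1],t[:,:,2]
m=((Rr-G)>12)&(B>120)&(Rr>140)
ys,xs=np.nonzero(m);k=(abs(xs-c[0])<25)&(abs(ys-c[1])<25)
print("pred",c.round(1),"pink n",k.sum(),"centroid",xs[k].mean() if k.any() else 0,ys[k].mean() if k.any() else 0)
E
```

```text
time_s: 18.23
tcp_pos: [389.7, -248.7, 353.1]
time_s: 18.65
tcp_pos: [389.7, -248.7, 352.8]
time_s: 19.07
tcp_pos: [390.0, -249.0, 353.0]
t 19.07 tcp [ 390. -249.  353.] j [-0.74  0.06 -0.13  1.3   0.01  1.41] F [ 0.2 -0.2  0.1] gap 0.749 ff 0.0
shift [ -0.  176.7  45. ] turn [0.494 0.    0.001]
pred [378.7 292. ] pink n 31 centroid 382.3225806451613 291.61290322580646
```

```bash
echo '[0.75,0,35,7,0,0,0,0.75,0,35,7,0,0,0,0.75,0,35,7,0,0,0,0.75,0,35,7,0,0,0,0.75,0,35,7,0,0,0]' | python3 nudge.py | head -2
echo '[0.75,0,0,0,0.12,0,0,0.75,0,0,0,0.12,0,0,0.75,0,0,0,0.12,0,0,0.75,0,0,0,0.12,0,0,0.75,0,0,0,0,0,0]' | python3 nudge.py | head -2
python3 rel.py 541.3 -346.2 273 -0.572 0.41 0
python3 - <<'E'
from h import *
cv2.imwrite("pics/s9f.png",manip.snapshot("scene")[:,:,::-1]);cv2.imwrite("pics/t9f.png",manip.snapshot("top")[:,:,::-1])
E
```

```text
time_s: 19.48
tcp_pos: [540.7, -346.3, 332.7]
time_s: 19.9
tcp_pos: [540.1, -346.9, 323.5]
t 19.9 tcp [ 540.1 -346.9  323.5] j [-0.67  0.83  0.96  1.96 -0.02  1.47] F [-0.2 -0.3 -3.3] gap 0.748 ff 0.0
shift [ 1.2 13.4 48.7] turn [ 0.155 -0.002  0.001]
```

```bash
echo '[0.75,0.6,4.5,16,0,0,0,0.75,0.6,4.5,16,0.01,0,0,0.75,0,4.5,16,0.02,0,0,0.75,0,0,0,0,0,0]' | python3 nudge.py | head -4
python3 rel.py 541.3 -346.2 243 -0.572 0.41 0
```

```text
time_s: 20.33
tcp_pos: [539.9, -344.8, 279.6]
tcp_rot: [-0.121, 0.87, 0.474, -0.065]
force: [-0.8, 0.6, -0.9]
t 20.33 tcp [ 539.9 -344.8  279.6] j [-0.67  0.82  0.82  1.85 -0.03  1.48] F [-0.8  0.6 -0.9] gap 0.752 ff 0.0
shift [-0.4 11.8 34.7] turn [ 0.135 -0.001 -0.001]
```

```bash
echo '[0.75,0,4.5,12,0.02,0,0,0.75,0,4.5,12,0.02,0,0,0.75,0,4.5,12,0.02,0,0,0.75,0,0,0,0,0,0]' | python3 nudge.py | head -4
python3 rel.py 541.3 -346.2 213 -0.572 0.41 0
```

```text
time_s: 20.67
tcp_pos: [542.6, -346.8, 240.9]
tcp_rot: [-0.147, 0.866, 0.471, -0.08]
force: [0.3, 0.2, -1.0]
t 20.67 tcp [ 542.6 -346.8  240.9] j [-0.67  0.9   0.86  1.87 -0.03  1.48] F [ 0.3  0.2 -1. ] gap 0.749 ff 0.0
shift [-0.2  7.8 26.9] turn [ 0.074 -0.001 -0.001]
```

```bash
echo '[0.75,0,3,9,0.024,0,0,0.75,0,2.5,9,0.025,0,0,0.75,0,2.5,9,0.025,0,0,0.75,0,0,0,0,0,0]' | python3 nudge.py | head -4
python3 rel.py 541.3 -346.2 213 -0.572 0.41 0
```

```text
time_s: 21.0
tcp_pos: [541.2, -345.9, 213.5]
tcp_rot: [-0.179, 0.86, 0.468, -0.097]
force: [0.2, -0.4, -0.9]
t 21.0 tcp [ 541.2 -345.9  213.5] j [-0.66  1.    0.96  1.94 -0.04  1.49] F [ 0.2 -0.4 -0.9] gap 0.755 ff 0.0
shift [-0.2  0.4  0.4] turn [ 0.001 -0.001 -0.001]
```

```bash
echo '[0.4,0,0,0,0,0,0,0.19,0,0,0,0,0,0,0.19,0,0,0,0,0,0,0.19,0,0,0,0,0,0]' | python3 nudge.py
python3 arc.py 16 .51,.41 .495,.42 .48,.43 .465,.44 .45,.45 .44,.45
```

```text
time_s: 21.33
tcp_pos: [541.8, -346.2, 215.7]
tcp_rot: [-0.177, 0.86, 0.468, -0.096]
force: [0.6, -1.5, 0.3]
finger_gap: 0.201
finger_force: 0.2
dy -3.72 dz 0.39 rx 0.010
dy -3.71 dz 0.48 rx 0.010
dy -3.70 dz 0.57 rx 0.010
dy -3.68 dz 0.66 rx 0.010
dy -2.34 dz 0.49 rx 0.000
```

```bash
echo '[0.19,0,-1.9,0.2,0.005,0,0,0.19,0,-1.9,0.2,0.005,0,0,0.19,0,-1.9,0.3,0.005,0,0,0.19,0,-1.9,0.3,0.005,0,0,0.19,0,-1.9,0.3,0.005,0,0]' | python3 nudge.py
echo '[0.19,0,-1.9,0.3,0.005,0,0,0.19,0,-1.9,0.3,0.005,0,0,0.19,0,-1.9,0.3,0.005,0,0,0.19,0,-2.3,0.5,0,0,0,0.19,0,0,0,0,0,0]' | python3 nudge.py
python3 rel.py 541.3 -346.2 213 -0.572 0.45 0
```

```text
time_s: 21.75
tcp_pos: [533.6, -341.0, 216.9]
tcp_rot: [-0.189, 0.858, 0.467, -0.103]
force: [-0.6, -0.7, -0.2]
finger_gap: 0.189
finger_force: 0.2
time_s: 22.17
tcp_pos: [527.1, -336.7, 219.2]
tcp_rot: [-0.195, 0.856, 0.466, -0.106]
force: [-0.2, -1.0, -0.6]
finger_gap: 0.19
finger_force: 0.0
t 22.17 tcp [ 527.1 -336.7  219.2] j [-0.66  0.99  0.94  1.97 -0.04  1.49] F [-0.2 -1.  -0.6] gap 0.19 ff 0.0
shift [-0.3 18.1 -1.8] turn [ 0.003 -0.001 -0.002]
```

```bash
echo '[0,0,0,0,0,0,0,0,0,0,0,0,0,0,0,0,0,0,0,0,0]' | python3 nudge.py
python3 rel.py 541.3 -346.2 213 -0.572 0.45 0
python3 - <<'E'
from h import *
s=manip.observe();q=s["tcp_rot"];z=R.from_quat([q[1],q[2],q[3],q[0]]).as_matrix()[:,2]
r=np.array([486.05,-310.6,0]);d=s["tcp_pos"]-r;u=np.array([np.cos(-.572),np.sin(-.572),0])
print("rel rear x,z",(d@u).round(1),d[2].round(1),"lat",(d@[.541,.841,0]).round(1))
ti=np.arcsin(-z@u);print("tilt",ti.round(3))
for a in(12,14,16):
    b=s["tcp_pos"]-a*z-r;X,Z=b@u,b[2];print(a,"th from bar",(np.arctan2(X,Z)+np.arctan2(48,234)).round(3),"rad",np.hypot(X,Z).round(1),"want",np.hypot(48,234).round(1))
E
```

```text
time_s: 22.42
tcp_pos: [527.3, -336.9, 219.3]
tcp_rot: [-0.195, 0.856, 0.466, -0.106]
force: [0.6, -1.0, 1.5]
finger_gap: 0.146
finger_force: 59.7
t 22.42 tcp [ 527.3 -336.9  219.3] j [-0.66  0.99  0.94  1.97 -0.04  1.49] F [ 0.6 -1.   1.5] gap 0.146 ff 59.7
shift [-0.2 17.9 -1.6] turn [ 0.003 -0.001 -0.002]
rel rear x,z 48.9 219.3 lat 0.2
tilt 0.447
12 th from bar 0.433 rad 236.4 want 238.9
14 th from bar 0.435 rad 238.4 want 238.9
16 th from bar 0.437 rad 240.3 want 238.9
```

```bash
echo '[0,0,-2.18,0.51,-0.01,0,0,0,0,-4.37,1.06,-0.02,0,0,0,0,-4.37,1.06,-0.02,0,0,0,0,-4.37,1.06,-0.02,0,0,0,0,-4.37,1.06,-0.02,0,0]' | python3 nudge.py|head -5
echo '[0,0,-4.37,1.06,-0.02,0,0,0,0,-4.37,1.06,-0.02,0,0,0,0,-4.37,1.06,-0.02,0,0,0,0,-4.37,1.06,-0.02,0,0,0,0,-4.37,1.06,-0.02,0,0]' | python3 nudge.py|head -5
python3 rel.py 541.3 -346.2 213 -0.572 0.1 0
```

```text
time_s: 22.83
tcp_pos: [510.4, -325.9, 222.8]
tcp_rot: [-0.156, 0.864, 0.471, -0.084]
force: [1.2, -0.3, 2.1]
finger_gap: 0.152
time_s: 23.25
tcp_pos: [491.5, -313.7, 224.5]
tcp_rot: [-0.112, 0.871, 0.474, -0.061]
force: [-0.3, -0.9, 0.3]
finger_gap: 0.147
t 23.25 tcp [ 491.5 -313.7  224.5] j [-0.68  0.64  0.35  1.54 -0.03  1.47] F [-0.3 -0.9  0.3] gap 0.147 ff 59.5
shift [-0.2 60.5 -3.9] turn [-0.156 -0.001 -0.002]
```

```bash
echo '[0,0,-4.37,1.15,-0.02,0,0,0,0,-4.37,1.15,-0.02,0,0,0,0,-4.37,1.1,-0.02,0,0,0,0,-4.37,1.1,-0.02,0,0,0,0,-2.18,0.52,-0.01,0,0]' | python3 nudge.py|head -5
echo '[0,0,-2.18,0.52,-0.01,0,0,0,0,-1.1,0.26,-0.005,0,0,0,0,-1.1,0.26,-0.005,0,0,0,0,0,0,0,0,0]' | python3 nudge.py|head -5
python3 rel.py 541.3 -346.2 213 -0.572 0.1 0
```

```text
time_s: 23.67
tcp_pos: [474.1, -302.5, 224.2]
tcp_rot: [-0.073, 0.875, 0.476, -0.04]
force: [-0.7, -0.2, 1.0]
finger_gap: 0.146
time_s: 24.0
tcp_pos: [470.9, -300.5, 223.8]
tcp_rot: [-0.065, 0.876, 0.477, -0.035]
force: [-1.4, -0.7, 5.5]
finger_gap: 0.153
t 24.0 tcp [ 470.9 -300.5  223.8] j [-0.69  0.49  0.11  1.34 -0.02  1.46] F [-1.4 -0.7  5.5] gap 0.153 ff 60.2
shift [-0.2 84.7 -1.6] turn [-0.047 -0.    -0.002]
```

```bash
echo '[0,0,-1.1,0.26,-0.005,0,0,0,0,-1.1,0.26,-0.005,0,0,0,0,-1.1,0.26,-0.005,0,0,0,0,-1.1,0.26,-0.005,0,0,0,0,0,0,0,0,0]' | python3 nudge.py|head -5
echo '[0,0,-1.1,0.26,-0.005,0,0,0,0,-1.1,0.26,-0.005,0,0,0,0,-0.7,0.16,-0.003,0,0,0,0,0,0,0,0,0]' | python3 nudge.py|head -5
python3 rel.py 541.3 -346.2 213 -0.572 0.1 0
echo '[0,0,-0.7,0.16,-0.003,0,0,0,0,0,0,0,0,0]' | python3 nudge.py|head -5
python3 rel.py 541.3 -346.2 213 -0.572 0.1 0
```

```text
time_s: 24.42
tcp_pos: [467.2, -298.1, 223.4]
tcp_rot: [-0.056, 0.877, 0.477, -0.03]
force: [-1.5, 0.3, 6.4]
finger_gap: 0.148
time_s: 24.75
tcp_pos: [464.8, -296.5, 223.1]
tcp_rot: [-0.05, 0.877, 0.477, -0.027]
force: [-0.8, 0.8, 6.1]
finger_gap: 0.148
t 24.75 tcp [ 464.8 -296.5  223.1] j [-0.69  0.44  0.04  1.28 -0.01  1.45] F [-0.8  0.8  6.1] gap 0.148 ff 60.4
shift [-0.2 91.8 -0.4] turn [-0.014 -0.    -0.002]
time_s: 24.92
tcp_pos: [464.2, -296.2, 223.0]
tcp_rot: [-0.049, 0.877, 0.477, -0.026]
force: [-1.7, 0.7, 7.2]
finger_gap: 0.144
t 24.92 tcp [ 464.2 -296.2  223. ] j [-0.69  0.44  0.04  1.28 -0.01  1.45] F [-1.7  0.7  7.2] gap 0.144 ff 60.4
shift [-0.1 92.4 -0.3] turn [-0.011 -0.    -0.002]
```

```bash
for k in a; do
echo '[0,0,-0.88,0.21,-0.004,0,0,0,0,0,0,0,0,0]' | python3 nudge.py|sed -n '2p;4p'
echo '[0,0,-0.88,0.21,-0.004,0,0,0,0,0,0,0,0,0]' | python3 nudge.py|sed -n '2p;4p'
echo '[0,0,-0.88,0.21,-0.004,0,0,0,0,0,0,0,0,0]' | python3 nudge.py|sed -n '2p;4p'
done
python3 rel.py 541.3 -346.2 213 -0.572 0.1 0; python3 -c "
from h import *
s=manip.observe();print(s['ft_torque'])
i=manip.snapshot('top')[:,:,::-1];cv2.imwrite('pics/t10f.png',i)"
```

```text
tcp_pos: [463.5, -295.7, 222.9]
force: [-0.8, -0.1, 5.9]
tcp_pos: [462.7, -295.2, 222.8]
force: [-1.4, -0.3, 6.0]
tcp_pos: [462.4, -295.0, 222.8]
force: [-0.2, -0.8, 5.9]
t 25.42 tcp [ 462.4 -295.   222.8] j [-0.69  0.42  0.01  1.26 -0.01  1.45] F [-0.2 -0.8  5.9] gap 0.148 ff 60.4
shift [-0.1 94.6  0.5] turn [ 0.002 -0.    -0.002]
[-0.2099165  -0.00118174  0.0116301 ]
```

```bash
echo '[0,0,-0.88,0.21,-0.004,0,0,0,0,0,0,0,0,0]' | python3 nudge.py|sed -n '2p;4p'
echo '[0,0,-0.88,0.21,-0.004,0,0,0,0,0,0,0,0,0]' | python3 nudge.py|sed -n '2p;4p'
python3 rel.py 541.3 -346.2 213 -0.572 0.1 0; python3 -c "
from h import *
s=manip.observe();print(s['ft_torque'])"
```

```text
tcp_pos: [462.0, -294.7, 222.8]
force: [0.9, -2.3, 6.5]
tcp_pos: [461.4, -294.4, 222.9]
force: [0.5, -2.0, 7.7]
t 25.8 tcp [ 461.4 -294.4  222.9] j [-0.7   0.41 -0.    1.25 -0.01  1.45] F [ 0.5 -2.   7.7] gap 0.149 ff 60.7
shift [-0.1 95.7  1.5] turn [ 0.011 -0.    -0.002]
[-0.17929958 -0.18786134  0.02851949]
```

Contact with the blade shows in the force and moment, and the tilt is about 0.085 as predicted. I release and rise.

```bash
echo '[0.17,0,0,0,0,0,0,0.2,0,0,0,0,0,0,0.3,0,0,0,0,0,0,0.45,0,0,0,0,0,0,0.6,0,0,0,0,0,0]' | python3 nudge.py|sed -n '2p;4p;5p'
echo '[0.6,0,0,-6,0,0,0,0.6,0,0,-15,0,0,0,0.6,0,0,-25,0,0,0,0.6,0,0,-35,0,0,0,0.6,0,0,-35,0,0,0]' | python3 nudge.py|sed -n '2p;4p;5p'
echo '[0.6,-30,0,-20,0,0,0,0.6,-40,0,0,0,0,0,0.6,-40,0,0,0,0,0,0.6,-40,0,0,0,0,0,0.6,-40,0,0,0,0,0]' | python3 nudge.py|sed -n '2p;4p;5p'
python3 - <<'E'
from h import *
i=manip.snapshot("scene")[:,:,::-1];t=manip.snapshot("top")[:,:,::-1]
cv2.imwrite("pics/s11f.png",i);cv2.imwrite("pics/t11f.png",t)
f=lambda a,x,y,k:cv2.resize(a[y:y+100,x:x+80],None,fx=k,fy=k,interpolation=cv2.INTER_CUBIC)
cv2.imwrite("pics/c11.png",np.hstack([f(i,225,255,5),f(t,345,215,5)]))
E
```

```text
tcp_pos: [460.1, -293.4, 221.7]
force: [0.4, 0.1, 0.2]
finger_gap: 0.571
tcp_pos: [468.7, -298.9, 339.0]
force: [0.7, -0.6, 0.6]
finger_gap: 0.6
tcp_pos: [366.4, -461.1, 358.1]
force: [0.9, -0.4, 0.0]
finger_gap: 0.601
```

View pics/c11.png

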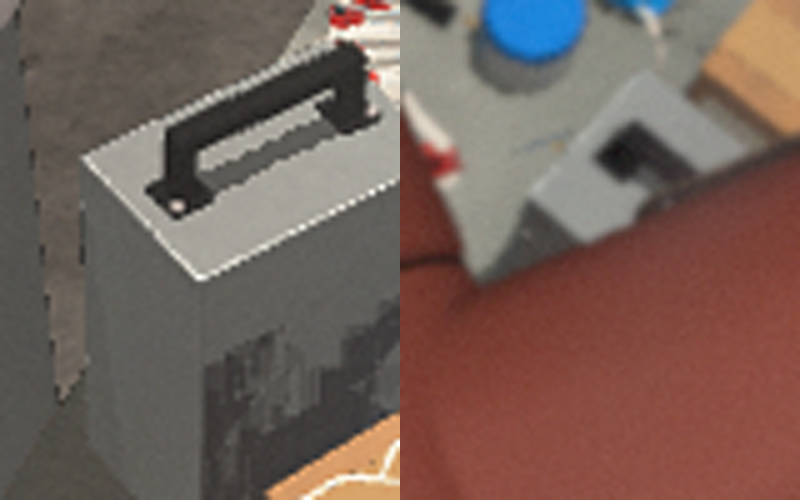

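The cabinet stands leaning slightly back, drawer shut (no lip juts past its front top edge), with the arm clear. I measure the final pose and the tab position from these pictures, with the arm swung further aside.

```bash
echo '[0.6,-40,0,0,0,0,0,0.6,-40,0,0,0,0,0,0.6,-40,0,0,0,0,0,0.6,-30,-30,0,0,0,0,0.6,0,-40,0,0,0,0]' | python3 nudge.py|sed -n '2p'
echo '[0.6,0,-40,0,0,0,0,0.6,0,-40,0,0,0,0,0.6,0,-40,0,0,0,0,0.6,0,-30,0,0,0,0,0.6,0,0,0,0,0,0]' | python3 nudge.py|sed -n '2p'
python3 - <<'E'
from h import *
s=lambda L:[(x/5+225-.4,y/5+255-.4) for x,y in L]
t=lambda L:[((x-400)/5+345-.4,y/5+215-.4) for x,y in L]
o=[("scene",s([(202,280),(85,158)]),[(48,-70,200),(-48,-70,200)]),("top",t([(645,70),(530,195)]),[(48,70,200),(-48,70,200)])]
p=[486.05,-310.6,-.572,.088]
q,e=fit4(o,p);print(q.round(3),e.tolist(),"shift",place([0,0,.572],[[q[0]-p[0],q[1]-p[1],0]]).round(1))
T=manip.snapshot("top")[:,:,::-1];cv2.imwrite("pics/t12f.png",T);cv2.imwrite("pics/s12f.png",manip.snapshot("scene")[:,:,::-1])
T=T.astype(int);B,G,Rr=T[...,0],T[...,1],T[...,2]
pl=[417.0,-266.3,-.572]
from scipy.ndimage import map_coordinates as mc
for z,nm in((42,"tabtop"),(6,"blade"),(0,"floor")):
  for ys in((-15,-8,0,8,15),(-62,-58,-54),(-40,-35,-30),(30,35,40)):
    xs=np.arange(-36,1,3)
    row=[np.mean([[mc(c.astype(float),[[q2[1]],[q2[0]]],order=1)[0] for c in(Rr,G)] for q2 in proj("top",place(pl,[(x,y,z) for y in ys]))],axis=0) for x in xs]
    print(nm,ys[0],[(int(x),int(a),int(a-g)) for x,(a,g) in zip(xs,row)])
E
```

```text
tcp_pos: [225.9, -551.9, 359.7]
tcp_pos: [99.9, -464.0, 379.5]
[ 4.89963e+02 -3.13480e+02 -5.72000e-01  6.80000e-02] [[-0.1, 0.6], [-1.0, -0.0], [-0.2, -1.2], [-0.7, -0.0]] shift [[ 4.8 -0.3  0. ]]
tabtop -15 [(-36, 114, 3), (-33, 105, 3), (-30, 88, 3), (-27, 82, 5), (-24, 95, 5), (-21, 135, 8), (-18, 161, 10), (-15, 137, 7), (-12, 92, 4), (-9, 74, 3), (-6, 74, 3), (-3, 75, 3), (0, 76, 3)]
tabtop -62 [(-36, 117, 2), (-33, 117, 4), (-30, 118, 3), (-27, 118, 3), (-24, 111, 4), (-21, 98, 3), (-18, 90, 2), (-15, 81, 3), (-12, 74, 4), (-9, 72, 4), (-6, 75, 3), (-3, 78, 3), (0, 74, 4)]
tabtop -40 [(-36, 137, 7), (-33, 126, 5), (-30, 108, 2), (-27, 92, 2), (-24, 82, 3), (-21, 85, 3), (-18, 86, 3), (-15, 82, 2), (-12, 70, 4), (-9, 63, 3), (-6, 69, 3), (-3, 79, 3), (0, 79, 3)]
tabtop 30 [(-36, 131, 2), (-33, 129, 2), (-30, 117, 2), (-27, 94, 2), (-24, 80, 2), (-21, 80, 2), (-18, 79, 2), (-15, 72, 2), (-12, 58, 2), (-9, 51, 2), (-6, 61, 2), (-3, 73, 3), (0, 71, 2)]
blade -15 [(-36, 118, 3), (-33, 116, 2), (-30, 115, 3), (-27, 110, 2), (-24, 95, 3), (-21, 83, 4), (-18, 87, 5), (-15, 113, 6), (-
[... 727 characters left out ...]
02, 3), (-21, 86, 3), (-18, 83, 4), (-15, 98, 5), (-12, 137, 8), (-9, 162, 9), (-6, 135, 7), (-3, 94, 4), (0, 75, 3)]
floor -62 [(-36, 119, 3), (-33, 119, 2), (-30, 118, 2), (-27, 118, 3), (-24, 118, 4), (-21, 118, 3), (-18, 118, 3), (-15, 111, 4), (-12, 97, 2), (-9, 91, 2), (-6, 80, 3), (-3, 74, 4), (0, 72, 3)]
floor -40 [(-36, 139, 8), (-33, 142, 9), (-30, 142, 8), (-27, 136, 7), (-24, 124, 5), (-21, 107, 3), (-18, 90, 3), (-15, 83, 3), (-12, 84, 3), (-9, 86, 3), (-6, 82, 1), (-3, 71, 4), (0, 64, 3)]
floor 30 [(-36, 132, 2), (-33, 131, 2), (-30, 130, 2), (-27, 129, 2), (-24, 125, 3), (-21, 111, 2), (-18, 89, 2), (-15, 77, 2), (-12, 80, 2), (-9, 82, 2), (-6, 75, 1), (-3, 61, 1), (0, 53, 2)]
```

Run:
```python
from h import *
s=lambda L:[(x/5+225-.4,y/5+255-.4) for x,y in L]
t=lambda L:[((x-400)/5+345-.4,y/5+215-.4) for x,y in L]
o=[("scene",s([(202,280),(85,158)]),[(48,-70,200),(-48,-70,200)]),("top",t([(645,70),(530,195)]),[(48,70,200),(-48,70,200)])]
u=np.array([np.cos(.572),-np.sin(.572)]);v=np.array([-u[1],u[0]])
def P(q): r=np.array([486.05,-310.6])+q[0]*u+q[1]*v;return [*r,-.572,np.arcsin(6/(67+q[0]))]
f=lambda q:np.concatenate([(proj(n,tilted(P(q),L))-np.array(p)).ravel() for n,p,L in o])
r=least_squares(f,[0,0]);print(r.x.round(2),r.fun.round(1))
# automatic: render-free alignment of top-plate region: edge score over shift
T=cv2.imread("pics/t12f.png");S=cv2.imread("pics/s12f.png")
from scipy.ndimage import map_coordinates as mc
def score(q,names):
    tot=0
    for n,I in(("top",T),("scene",S)):
        if n not in names: continue
        g=I.astype(float).mean(2)
        for a,b,nrm in(((-48,-65,200),(-48,65,200),(3,0,0)),((48,-65,200),(48,65,200),(3,0,0))):
            L=np.linspace(a,b,60)
            x1=proj(n,tilted(P(q),L+np.array(nrm)));x0=proj(n,tilted(P(q),L-np.array(nrm)))
            tot+=abs(np.mean(mc(g,x1.T[::-1],order=1)-mc(g,x0.T[::-1],order=1)))
    return tot
for nm in(["top"],["scene"]):
    print(nm,[(d,round(score([d,r.x[1]],nm),1)) for d in np.arange(-5,8,1.)])
```

```text
[ 0.93 -0.45] [-0.1  0.8 -1.1 -0.5 -0.1 -1.1 -0.5 -0.2]
['top'] [(np.float64(-5.0), np.float64(37.6)), (np.float64(-4.0), np.float64(50.7)), (np.float64(-3.0), np.float64(63.9)), (np.float64(-2.0), np.float64(75.9)), (np.float64(-1.0), np.float64(85.0)), (np.float64(0.0), np.float64(90.2)), (np.float64(1.0), np.float64(90.5)), (np.float64(2.0), np.float64(85.9)), (np.float64(3.0), np.float64(77.0)), (np.float64(4.0), np.float64(65.0)), (np.float64(5.0), np.float64(51.6)), (np.float64(6.0), np.float64(38.9)), (np.float64(7.0), np.float64(28.3))]
['scene'] [(np.float64(-5.0), np.float64(38.7)), (np.float64(-4.0), np.float64(68.9)), (np.float64(-3.0), np.float64(97.7)), (np.float64(-2.0), np.float64(123.5)), (np.float64(-1.0), np.float64(143.3)), (np.float64(0.0), np.float64(156.2)), (np.float64(1.0), np.float64(156.8)), (np.float64(2.0), np.float64(140.6)), (np.float64(3.0), np.float64(105.7)), (np.float64(4.0), np.float64(56.5)), (np.float64(5.0), np.float64(35.3)), (np.float64(6.0), np.float64(47.4)), (np.float64(7.0), np.float64(66.1))]
```

Both cameras put the cabinet within about 1 mm of where it stood, and the tab is about 2 mm from its front. I'm handing the job in.

```bash
python3 -c "
from station import manip
print(manip.observe()['time_s'],manip.job_done())"
```

```text
the job is handed in; nothing more can be done
28.0833 None
```

The job is handed in at 28 s: by my last camera measurements the cabinet stands within about 1 mm of where it was, leaning back about 5° on the blade, with the tab about 2 mm from its front and the drawer shut; I saw no bystander disturbed, and the verdict was not shown to me.

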